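# Plant pots back on their drip saucers

### The arm

A 6-joint arm with a two-finger parallel gripper is mounted at the origin on the work surface. World frame = base frame: x ahead of the robot, y to its left, z up, the work surface at z = 0. Lengths are in mm, angles in rad, forces in N, time in s.
With the tool pointing down it reaches from about 350 to 875 mm from the base axis. Payload 4.2 kg.
Tool frame: the origin (TCP) lies between the finger pads; the fingertips stand 14 mm ahead of it and the grasp point (between the pads) lies 5 mm behind it; z points along the fingers, y is the line along which they close (so a half turn about z gives the same grasp; the last joint's range is limited). The gripper opens to 85 mm and grips with 20 to 120 N. Pads are 22 mm wide; open, the fingers measure 114 mm over their backs; the gripper's body (76 mm by 85 mm) begins 54 mm behind the grasp point. The pads swing forward as they close: fully open they stand 13 mm farther back than shut.
Start: joints at [1.365, 0.385, 0.008, 0, -1.194, -0.259], TCP at [280.119, 558.688, 245.312] pointing down, gripper open.
Joint ranges: [-3.14, 3.14], [-1.21, 2.06], [-1.07, 1.41], [-3.16, 2.05], [-2.99, -0.16], [-3.1, 3.1]. Speed limits (rad/s): [2.79, 2.79, 3.14, 3.14, 3.14, 3.14].

### API

Orientations are given as a unit quaternion [x, y, z, w].
In Python, from bench import * gives the robot as it stands.
- The arm moves only by the tool carry_out, never from a script. Its argument "motion" is a list of rows, each a list of 7 numbers: the turn, a rotation vector about the tool's x, y, z in rad, then the shift along the tool's x, y, z in mm, then the opening, from -1 (shut) to 1 (fully open), so that 0 is half open. A call has 1 to 5 rows; each row is the pose to reach, as a shift and turn from the pose commanded when the call began, along the tool's axes at that moment; what a row does not reach only later rows make up. A row lasts 1/8 s, in which the tool goes at most 62.5 mm and 10.7 degrees, less where a joint would pass 70% of its speed; a pose out of reach is approached as far as the arm can. A call with a gripper value outside its range is refused whole. The fingers move at their own pace and stop on an object; the grip force is fixed at half the most. Time passes only in rows, so rows that repeat a pose let the fingers close. It gives the time, the measured TCP pose, the force, the opening and the grip force at its end, in the units of the state.
- read_state(): the state, without advancing time (a new reading comes with each control period).
- get_image(name): name is "side" or "top" or "wrist"; returns a dict with "color" (384x512x3 uint8, blue, green, red), "mtx" (3x3 intrinsics, pixels), "position" and "orientation" of the camera in the world. Camera axes: x right, y down, z forward; pixel columns grow to the right and rows downward; lengths in mm; the calibration is good to about 2 mm. A picture is of the moment at which its call begins. There is no depth.
- job_done(): hands the job in; it is judged then, once.
The state is a dict: "clock": time; "joints": joint angles; "joint_vel": joint speeds; "joint_efforts": joint torques, N m; "position": TCP position; "ee_rot": TCP orientation; "contact_force": force on the tool from outside, world axes, zero at the start; "wrist_torque": the same for the moment, N m; "gripper_width": finger opening in mm; "grasp_force": force on a finger pad.
Only numpy, scipy, OpenCV 4.12 (cv2) and the standard library are available. Lean on these libraries where they do the work, as an engineer would, in place of code of your own. Each camera call takes 0.05 s, during which the arm holds its last target. There are 200 camera calls.

### The job

The counter has been wiped: put each of the four potted plants back on the drip saucer of its own shape and size (large round, small round, square, oblong), upright and standing flat on the saucer's floor inside its rim. Set each pot down gently without dropping or tipping it, and leave the saucers, the mug and the candle glass where they stand.

Things in the scene. Friction and masses are not known exactly. Their poses are not given: they have to be found in the camera images.
- pot_large_round: The larger of the two round potted plants: straight-sided white ceramic pot, 62 mm in diameter, 66 mm high, about 0.3 kg. The plant is of stiff plastic leaves, standing no more than about 22 mm above the rim and within its outline. Stands on the counter at the start and can be gripped across its sides from above, some 20 mm below the rim. Origin: centre of the underside; z up.
- pot_small_round: The smaller of the two round potted plants: straight-sided white ceramic pot, 44 mm in diameter, 58 mm high, about 0.15 kg. The plant is of stiff plastic leaves, standing no more than about 22 mm above the rim and within its outline. Stands on the counter at the start and can be gripped across its sides from above, some 20 mm below the rim. Origin: centre of the underside; z up.
- pot_square: The square potted plant: straight-sided white ceramic pot, 54 x 54 mm, 62 mm high, about 0.28 kg; x and y are square to its sides. The plant is of stiff plastic leaves, standing no more than about 22 mm above the rim and within its outline. Stands on the counter at the start and can be gripped across its sides from above, some 20 mm below the rim. Origin: centre of the underside; z up.
- pot_oblong: The oblong potted plant (two plants in a row): straight-sided white ceramic trough, 88 mm along its x, 48 mm along its y, 56 mm high, about 0.32 kg. The plant is of stiff plastic leaves, standing no more than about 22 mm above the rim and within its outline. Stands on the counter at the start and can be gripped across its sides from above, some 20 mm below the rim. Origin: centre of the underside; z up.
- saucer_large_round: The larger round drip saucer: shallow black dish, inside 84 mm in diameter, outside 94 mm. Stands empty and loose (0.2 kg) on the counter at the start; wall and floor 5 mm thick, 14 mm high overall, so its inner floor is 5 mm above the origin. Origin: centre of the underside; z up.
- saucer_small_round: The smaller round drip saucer: shallow black dish, inside 64 mm in diameter, outside 74 mm. Stands empty and loose (0.2 kg) on the counter at the start; wall and floor 5 mm thick, 14 mm high overall, so its inner floor is 5 mm above the origin. Origin: centre of the underside; z up.
- saucer_square: The square drip saucer: shallow black dish, inside 74 x 74 mm, outside 84 x 84 mm; x and y are square to its sides. Stands empty and loose (0.2 kg) on the counter at the start; wall and floor 5 mm thick, 14 mm high overall, so its inner floor is 5 mm above the origin. Origin: centre of the underside; z up.
- saucer_oblong: The oblong drip saucer: shallow black dish, inside 108 mm along its x and 68 mm along its y, outside 118 x 78 mm. Stands empty and loose (0.2 kg) on the counter at the start; wall and floor 5 mm thick, 14 mm high overall, so its inner floor is 5 mm above the origin. Origin: centre of the underside; z up.
- mug: Bystander: blue ceramic mug standing upright, 74 mm in diameter, 80 mm high, its handle towards its +y. Origin: centre of the underside.
- candle_glass: Bystander: a glass with a grey candle in it, no plant, 68 mm in diameter, 72 mm high. Origin: centre of the underside.
Mind the look-alikes: they are no part of the job. Leave any brown look-alike of the saucer_square alone.

How it is judged:
By the outcome, as a careful person would: the job done as asked, in the order asked, and still so for the second after the job is handed in, with the robot touching nothing.
It also fails if it takes over 134 s, if anything falls off the work surface, if the arm or the gripper's body presses on something with over 40 N, if the wrist force passes 120 N, or if a joint passes its speed limit or range.

## Working session

There is one attempt and no reset: what is moved stays moved. The work goes in short steps, Python scripts to look and compute and a tool call to move; the robot and the scene stay as the last step left them, time stands still between calls to the robot, and variables do not carry over. Pictures are saved under pics/ and viewed, at most 14 in all, crops included, and the job is handed in when it is done.

Besides the shell and the picture viewer there is one more tool, called after "Emit:" by a JSON object that holds its "fn" and its "kwargs", one argument or row to a line. carry_out: Moves the arm, as the interface text tells. Its arguments: {"type":"object","properties":{"motion":{"type":"array"}},"required":["motion"]}

```bash
mkdir -p pics; ls
python3 - <<'E'
from bench import *
import cv2
for n in("top","side"):
    d=get_image(n);cv2.imwrite(f"pics/{n}0.png",d["color"]);print(n,d["mtx"],d["position"],d["orientation"])
s=read_state();print(s)
E
```

```text
pics
top [[492.86533535   0.         259.7217704 ]
 [  0.         492.86533535 193.0984204 ]
 [  0.           0.           1.        ]] [ 391.06836228  -11.28616823 1468.4922706 ] [-0.69833799  0.71453803 -0.03117536  0.02806331]
side [[494.80346767   0.         251.36672549]
 [  0.         494.80346767 203.87463223]
 [  0.           0.           1.        ]] [-243.23422206 -813.11136305 1023.73969839] [ 0.84709727 -0.34105978  0.1479848  -0.37974327]
{'clock': 0.1, 'joints': array([ 1.36462186e+00,  3.85467471e-01,  6.72870707e-03, -4.44838647e-04,
       -1.19399472e+00, -2.58590805e-01]), 'joint_vel': array([ 0.00096258, -0.00156666,  0.00396994,  0.00224591, -0.00041126,
        0.000643  ]), 'joint_efforts': array([-2.05284746e-04, -3.93319094e+01,  1.88929403e+01,  4.19790342e+00,
       -2.59977191e-03,  5.09889134e-06]), 'position': array([279.89448299, 558.25399352, 244.32362067]), 'ee_rot': array([ 9.73101070e-01, -2.30376488e-01, -1.81283586e-04,  9.73665692e-04]), 'contact_force': array([ 0.2721121 , -0.22126609, -0.23224262]), 'wrist_torque': array([-0.0454072 ,  0.01944609,  0.04750259]), 'grasp_force': 0.0, 'gripper_width': 85.38575970343699}
```

View pics/top0.png

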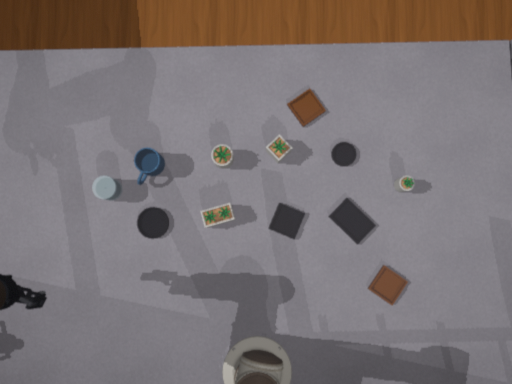

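View pics/side0.png

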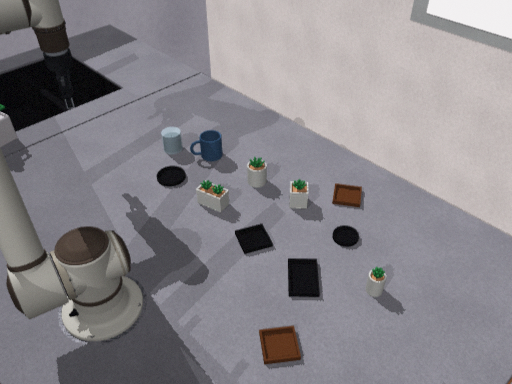

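The top view shows these pots: large round (222,155), square (279,148), small (407,184) and oblong (217,215). The black saucers are large (153,222), square (287,221), small (344,154) and oblong (353,221). The brown decoys are at (307,108) and (388,285), the mug at (148,161) and the candle glass at (105,187). The side view agrees.

```bash
cat > h.py <<'E'
import numpy as np, cv2
from scipy.spatial.transform import Rotation as R
def cast(d,px,z):
    px=np.atleast_2d(px).astype(float)
    v=np.c_[px,np.ones(len(px))]@np.linalg.inv(d["mtx"]).T@R.from_quat(d["orientation"]).as_matrix().T
    p=np.array(d["position"]);t=(z-p[2])/v[:,2]
    return (p+v*t[:,None])[:,:2]
def desc(d,mask,z,name):
    cs,_=cv2.findContours(mask.astype(np.uint8),cv2.RETR_EXTERNAL,cv2.CHAIN_APPROX_NONE)
    c=max(cs,key=cv2.contourArea)
    w=cast(d,c[:,0,:],z).astype(np.float32)
    M=cv2.moments(w.reshape(-1,1,2)); r=cv2.minAreaRect(w)
    print(name,"centroid",np.round([M["m10"]/M["m00"],M["m01"]/M["m00"]],1),"rect",np.round(r[0],1),np.round(r[1],1),round(r[2],1),"eqd",round(2*np.sqrt(abs(M["m00"])/np.pi),1))
E
python3 - <<'E'
import sys
from bench import *
from h import *
d=get_image("top");im=d["color"]
cv2.imwrite("pics/c1.png",cv2.resize(im[80:310,95:425],None,fx=2.4,fy=2.4,interpolation=cv2.INTER_CUBIC))
g=im.max(2)
for n,(u,v) in dict(L=(153,222),SQ=(287,221),S=(344,154),OB=(353,221)).items():
    m=np.zeros(g.shape,bool);m[v-30:v+30,u-30:u+30]=g[v-30:v+30,u-30:u+30]<55
    desc(d,m,14,"saucer "+n)
hsv=cv2.cvtColor(im,cv2.COLOR_BGR2HSV)
for n,(u,v,h) in dict(L=(222,155,66),SQ=(279,148,62),S=(407,184,58),OB=(217,215,56)).items():
    b=im.astype(int); q=(b[...,2]-b[...,0]>10)|(hsv[...,1]>70)|(g>165)
    m=np.zeros(g.shape,bool);m[v-20:v+20,u-22:u+22]=q[v-20:v+20,u-22:u+22]
    desc(d,m,h,"pot "+n)
    print(g[v,u-16:u+17], (b[v,u-16:u+17,2]-b[v,u-16:u+17,0]))
E
```

```text
saucer L centroid [434.1 297.4] rect [433.6 297.1] [88.3 85.4] 89.6 eqd 85.9
saucer SQ centroid [436.1 -71.5] rect [431.2 -95.3] [72.3 74.9] 66.1 eqd 31.7
saucer S centroid [ 626.8 -271.9] rect [ 626.1 -271.7] [62.7 63.5] 88.0 eqd 62.3
saucer OB centroid [ 417.8 -280.9] rect [ 426.  -289.3] [109.5  69.3] 43.4 eqd 38.1
pot L centroid [620.4  88.7] rect [622.3  89.3] [56.8 56.8] 62.6 eqd 54.2
[143 143 140 140 145 168 168 141 125 151 152 109  95  87  92 100 106 109
 119 114 118 118 118 113 118 137 128 109 106 106 107 107 107] [ -4  -4  -3  -3  -3   2   6  27  48  66  65  33  -2 -10 -14 -16 -16 -19
 -20 -10   3  15  25  32  39  20   8   0  -2  -2  -2  -3  -3]
pot SQ centroid [640.1 -75. ] rect [641.4 -76.2] [51.6 51.5] 43.3 eqd 54.6
[138 138 137 153 172 170 153 158 166 149 140 139 130 114 111  99 104 117
 112 110 119 123 111 106 115 124 135 156 160 135 114 110 110] [ -3  -4  -2   3   6  12  27  59  73  62  58  58  52  18 -11 -15 -16 -21
 -14  -4  -5  -4   8  39  47  41  21   7   5   1  -1  -2  -2]
pot S centroid [ 528.8 -440. ] rect [ 528.9 -442.1] [37.5 34.9] 87.3 eqd 35.0
[141 138 130 132 135 136 135 138 157 170 151 160 134 128 102  96  92 115
 107 100 100  99 120 117 111 109 109 109 109 108 109 108 108] [ -3  -3  -3   2   4   5   4   5   5  10  32  66  46  21   6  -8 -11 -18
 -15  -1  17   5   1   0  -3  -3  -3  -3  -4  -3  -2  -2  -3]
pot OB centroid [449.7 105.3] rect [450.2 105.5] [47.3 86.4] 14.7 eqd 67.9
[163 172 140 121 124 129 112 102  92 106 120 103 107 128 114 122 136 143
 139 112  95  99 121 100  88  96 105 111 119 133 134 147 132] [  1   5  19  22  46  50  32   5  -6 -13 -20  -5   7  -4  15  49  60  64
  56  31   5  -2 -16 -11   6  16   3   7  44  57  47  15   6]
```

View pics/c1.png

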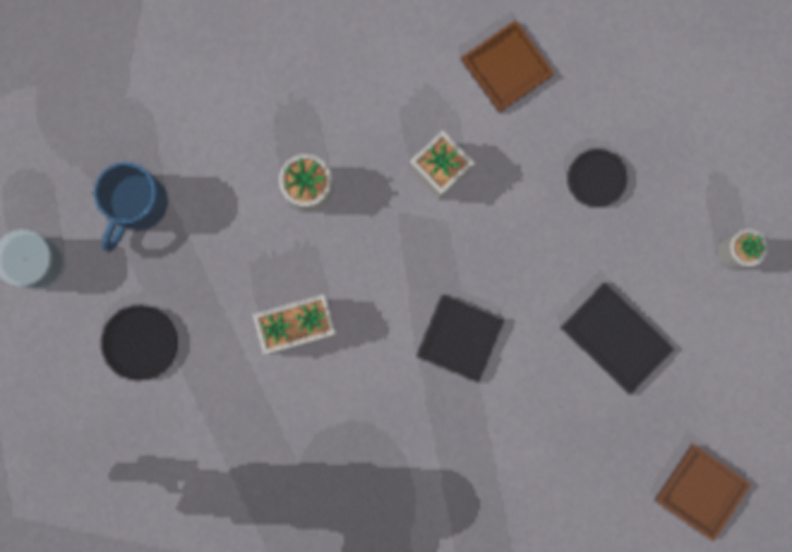

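The crop confirms the layout and matches the measured sizes to within about a pixel. I'll hover over the large pot and check it with the wrist camera.

Emit:
{"fn": "carry_out", "kwargs": {
  "motion": [
    [0,0,0,52,27,0,1],
    [0,0,0,103,53,0,1],
    [0,0,0,155,80,0,1],
    [0,0,0,206,106,0,1],
    [0,0,0,258,133,0,1]
  ]
}}

```text
clock: 0.78
position: [451.8, 322.5, 245.2]
ee_rot: [0.973, -0.23, -0.0, 0.0]
contact_force: [0.0, -0.3, -0.1]
gripper_width: 85.4
grasp_force: 0.0
```

Emit:
{"fn": "carry_out", "kwargs": {
  "motion": [
    [0,0,0,52,27,0,1],
    [0,0,0,103,53,0,1],
    [0,0,0,155,80,0,1],
    [0,0,0,206,106,0,1],
    [0,0,0,258,133,0,1]
  ]
}}

```text
clock: 1.4
position: [622.9, 88.0, 245.1]
ee_rot: [0.973, -0.23, -0.0, 0.0]
contact_force: [0.1, 0.8, -1.3]
gripper_width: 85.2
grasp_force: 0.0
```

```bash
cat >> h.py <<'E'
def yaw(s):
    x=R.from_quat(s["ee_rot"]).as_matrix()[:,0]; return np.degrees(np.arctan2(x[1],x[0]))
def delta(s,xyz,yw=None):
    "shift in tool axes, and turn about tool z, from the measured pose"
    M=R.from_quat(s["ee_rot"]).as_matrix()
    t=0 if yw is None else -np.radians((yw-yaw(s)+180)%360-180)
    print("to",xyz,"shift",np.round((np.array(xyz)-s["position"])@M,1),"turn z",round(t,3))
E
python3 - <<'E'
from bench import *
from h import *
d=get_image("wrist");cv2.imwrite("pics/w1.png",d["color"])
s=read_state();print(s["clock"],s["position"],yaw(s),d["position"],s["joints"])
E
```

```text
1.45 [625.98858175  82.73390214 244.44802965] -26.93031449263927 [685.39036316  56.97457114 374.04174141] [ 0.38838919  0.39620617  0.02251678  0.00260928 -1.19764764  0.71143112]
```

View pics/w1.png

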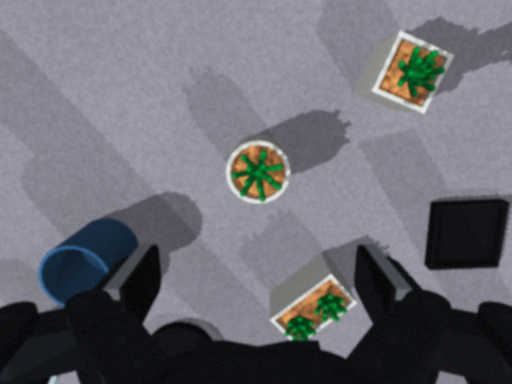

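The wrist view shows the large pot rim at about (258,172), the square pot at upper right (412,72), the oblong pot at (310,310) and the square saucer at (468,234). I'll measure the rim once the arm has settled.

Run:
```python
from bench import *
from h import *
for i in range(3): d=get_image("wrist")
s=read_state();print(s["position"],yaw(s))
im=d["color"].astype(int)
m=(im.max(2)>178)|(im[...,2]-im[...,0]>15)|((im[...,1]-im[...,2]>25))
m=m&(im[...,0]<im[...,2]+40)
mm=np.zeros(m.shape,bool);mm[130:215,215:305]=m[130:215,215:305];desc(d,mm,66,"potL")
mm[:]=0;mm[20:125,360:465]=m[20:125,360:465];desc(d,mm,62,"potSQ")
mm[:]=0;mm[185:285,415:512]=im.max(2)[185:285,415:512]<60;desc(d,mm,14,"sSQ")
delta(s,[622,89,40])
```

```text
[622.29487989  88.33322398 244.33609087] -26.781920841628448
potL centroid [625.7  87.3] rect [625.7  87.3] [59.9 62.1] 86.8 eqd 60.2
potSQ centroid [645.4 -76.2] rect [644.5 -79.2] [55.8 54.8] 41.5 eqd 57.3
sSQ centroid [438.3 -96.3] rect [438.3 -96.4] [90.1 87.9] 65.9 eqd 98.5
to [622, 89, 40] shift [ -0.3  -0.7 204.3] turn z 0
```

Emit:
{"fn": "carry_out", "kwargs": {
  "motion": [
    [0,0,0,3,-1,50,1],
    [0,0,0,3,-1,100,1],
    [0,0,0,3,-1,150,1],
    [0,0,0,3,-1,185,1],
    [0,0,0,3,-1,204,1]
  ]
}}

```text
clock: 2.22
position: [623.4, 90.2, 39.1]
ee_rot: [0.973, -0.229, -0.002, 0.001]
contact_force: [-0.4, -0.4, -0.3]
gripper_width: 85.5
grasp_force: 0.0
```

Emit:
{"fn": "carry_out", "kwargs": {
  "motion": [
    [0,0,0,0,0,0,1],
    [0,0,0,0,0,0,-0.2],
    [0,0,0,0,0,0,-0.2],
    [0,0,0,0,0,0,-0.2],
    [0,0,0,0,0,0,-0.2]
  ]
}}

```text
clock: 2.85
position: [626.3, 89.8, 43.3]
ee_rot: [0.973, -0.23, 0.001, -0.001]
contact_force: [-1.0, 0.7, 5.8]
gripper_width: 60.6
grasp_force: 66.1
```

Emit:
{"fn": "carry_out", "kwargs": {
  "motion": [
    [0,0,0,0,0,-5,-0.2],
    [0,0,0,0,0,-15,-0.2],
    [0,0,0,0,0,-40,-0.2],
    [0,0,0,0,0,-75,-0.2],
    [0,0,0,0,0,-100,-0.2]
  ]
}}

```text
clock: 3.48
position: [625.5, 89.1, 143.0]
ee_rot: [0.973, -0.23, 0.001, -0.0]
contact_force: [0.2, -0.8, -2.6]
gripper_width: 60.6
grasp_force: 65.6
```

Run:
```python
from bench import *
from h import *
d=get_image("top");im=cv2.resize(d["color"],None,fx=4,fy=4,interpolation=cv2.INTER_CUBIC)
d["mtx"]=np.array(d["mtx"])*4;d["mtx"][2,2]=1;d["mtx"][:2,2]+=1.5
g=im.max(2)
e=get_image("side");ie=cv2.resize(e["color"],None,fx=4,fy=4,interpolation=cv2.INTER_CUBIC)
e["mtx"]=np.array(e["mtx"])*4;e["mtx"][2,2]=1;e["mtx"][:2,2]+=1.5
ge=ie.max(2)
S=dict(L=((153,222),(171,177)),SQ=((287,221),(254,239)),S=((344,154),(346,236)),OB=((353,221),(303,277)))
for n,(a,b) in S.items():
    for dd,gg,(u,v),k in((d,g,a,26),(e,ge,b,28)):
        m=np.zeros(gg.shape,bool);sl=np.s_[4*(v-k):4*(v+k),4*(u-k):4*(u+k)];m[sl]=gg[sl]<(72 if gg is g else 55)
        desc(dd,m,14 if gg is g else 10,"saucer "+n)
s=read_state();print(s["position"],yaw(s),s["gripper_width"])
```

```text
saucer L centroid [396.8 225.5] rect [396.6 227.1] [8.8 2.2] 88.7 eqd 3.4
saucer L centroid [436.5 294.9] rect [436.9 294.7] [105.3  92.2] 58.3 eqd 99.1
saucer SQ centroid [430.8 -96.2] rect [430.9 -96.3] [81.7 82.3] 65.8 eqd 90.6
saucer SQ centroid [433.4 -98.8] rect [433.4 -98.6] [95.  87.8] 66.2 eqd 100.8
saucer S centroid [ 624.8 -271.6] rect [ 624.9 -271.3] [73.3 70.8] 88.7 eqd 72.1
saucer S centroid [ 628.8 -274.7] rect [ 629.2 -274.9] [82.8 74. ] 37.1 eqd 78.4
saucer OB centroid [ 426.9 -289.2] rect [ 426.9 -289.1] [118.8  78.1] 44.2 eqd 106.8
saucer OB centroid [ 430.2 -292. ] rect [ 430.1 -291.6] [130.   79.2] 44.1 eqd 112.3
[627.12163046  89.58557347 144.96382628] -26.614162853424297 60.94638893043327
```

Emit:
{"fn": "carry_out", "kwargs": {
  "motion": [
    [0,0,0,-30,-11,0,-0.2],
    [0,0,0,-80,-30,0,-0.2],
    [0,0,0,-135,-51,0,-0.2],
    [0,0,0,-190,-72,0,-0.2],
    [0,0,0,-235,-89,0,-0.2]
  ]
}}

```text
clock: 4.2
position: [452.9, 274.8, 140.1]
ee_rot: [0.973, -0.23, -0.001, 0.001]
contact_force: [0.2, 0.5, -2.7]
gripper_width: 60.9
grasp_force: 65.6
```

Emit:
{"fn": "carry_out", "kwargs": {
  "motion": [
    [0,0,0,-20,-8,0,-0.2],
    [0,0,0,-28,-11,0,-0.2],
    [0,0,0,-28,-11,30,-0.2],
    [0,0,0,-28,-11,55,-0.2],
    [0,0,0,-28,-11,65,-0.2]
  ]
}}

```text
clock: 4.82
position: [434.6, 294.9, 74.3]
ee_rot: [0.973, -0.231, -0.001, 0.002]
contact_force: [0.2, -0.5, -2.8]
gripper_width: 60.7
grasp_force: 65.7
```

Run:
```python
from bench import *
from h import *
for i in range(3): d=get_image("wrist")
cv2.imwrite("pics/w2.png",d["color"])
s=read_state();print(s["position"],yaw(s),s["gripper_width"])
delta(s,[435,296.5,50])
```

```text
[435.40215844 296.0610766   76.11980398] -26.66508531657278 60.42579557599444
to [435, 296.5, 50] shift [-0.6 -0.2 26.1] turn z 0
```

View pics/w2.png

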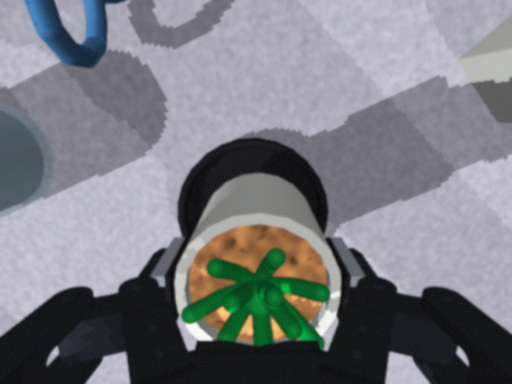

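The pot hangs laterally centred over the saucer: saucer edges at columns 180 to 328, pot at 175 to 340. Lowering slowly.

Emit:
{"fn": "carry_out", "kwargs": {
  "motion": [
    [0,0,0,0,0,14,-0.2],
    [0,0,0,0,0,20,-0.2],
    [0,0,0,0,0,24,-0.2],
    [0,0,0,0,0,26,-0.2],
    [0,0,0,0,0,27,-0.2]
  ]
}}

```text
clock: 5.6
position: [435.1, 296.6, 49.4]
ee_rot: [0.973, -0.23, 0.0, -0.0]
contact_force: [-0.3, 0.0, -2.3]
gripper_width: 60.6
grasp_force: 65.7
```

Emit:
{"fn": "carry_out", "kwargs": {
  "motion": [
    [0,0,0,0,0,0.5,-0.2],
    [0,0,0,0,0,1,-0.2],
    [0,0,0,0,0,1.5,-0.2],
    [0,0,0,0,0,2,-0.2],
    [0,0,0,0,0,2,-0.2]
  ]
}}

```text
clock: 6.22
position: [435.0, 296.5, 48.3]
ee_rot: [0.973, -0.23, 0.0, -0.0]
contact_force: [-1.9, -0.5, 5.9]
gripper_width: 60.9
grasp_force: 66.2
```

Emit:
{"fn": "carry_out", "kwargs": {
  "motion": [
    [0,0,0,0,0,0,0.7],
    [0,0,0,0,0,0,1],
    [0,0,0,0,0,0,1],
    [0,0,0,0,0,0,1],
    [0,0,0,0,0,0,1]
  ]
}}

```text
clock: 6.85
position: [435.0, 296.5, 47.3]
ee_rot: [0.973, -0.23, 0.0, -0.0]
contact_force: [-0.0, 0.1, 0.6]
gripper_width: 85.1
grasp_force: 0.0
```

Emit:
{"fn": "carry_out", "kwargs": {
  "motion": [
    [0,0,0,0,0,-15,1],
    [0,0,0,0,0,-45,1],
    [0,0,0,0,0,-90,1],
    [0,0,0,0,0,-140,1],
    [0,0,0,0,0,-180,1]
  ]
}}

```text
clock: 7.48
position: [435.2, 296.5, 230.8]
ee_rot: [0.973, -0.23, 0.001, -0.001]
contact_force: [0.4, -0.5, -0.1]
gripper_width: 85.5
grasp_force: 0.0
```

Run:
```python
from bench import *
from h import *
for i in range(3): d=get_image("wrist")
cv2.imwrite("pics/w3.png",d["color"])
s=read_state();print(s["position"],yaw(s),s["gripper_width"])
delta(s,[529,-442,230])
```

```text
[435.80280784 297.31103574 230.95574643] -26.621496724850427 85.13358605249414
to [529, -442, 230] shift [414.6 619.2  -2.7] turn z 0
```

View pics/w3.png

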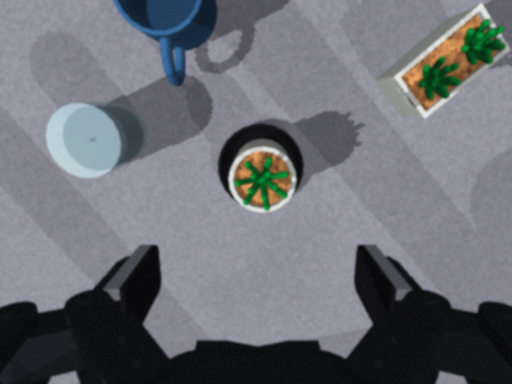

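The large pot stands in its saucer: rim centre (262,178), with the saucer (261,168) showing all round. Next the small round pot.

Emit:
{"fn": "carry_out", "kwargs": {
  "motion": [
    [0,0,0,28,42,0,1],
    [0,0,0,55,82,0,1],
    [0,0,0,83,124,0,1],
    [0,0,0,110,165,0,1],
    [0,0,0,138,206,0,1]
  ]
}}

```text
clock: 8.25
position: [465.2, 48.7, 226.7]
ee_rot: [0.973, -0.23, -0.001, 0.0]
contact_force: [-0.1, -0.4, 0.3]
gripper_width: 85.4
grasp_force: 0.0
```

Emit:
{"fn": "carry_out", "kwargs": {
  "motion": [
    [0,0,0,28,42,0,1],
    [0,0,0,55,82,0,1],
    [0,0,0,83,124,0,1],
    [0,0,0,110,165,0,1],
    [0,0,0,138,206,0,1]
  ]
}}

```text
clock: 8.88
position: [496.3, -197.1, 226.6]
ee_rot: [0.973, -0.23, -0.001, -0.0]
contact_force: [0.5, -0.2, 0.2]
gripper_width: 85.6
grasp_force: 0.0
```

Emit:
{"fn": "carry_out", "kwargs": {
  "motion": [
    [0,0,0,28,42,0,1],
    [0,0,0,55,82,0,1],
    [0,0,0,83,124,0,1],
    [0,0,0,110,165,0,1],
    [0,0,0,138,206,0,1]
  ]
}}

```text
clock: 9.5
position: [527.5, -442.8, 226.1]
ee_rot: [0.973, -0.23, -0.001, -0.0]
contact_force: [0.9, -0.4, -0.3]
gripper_width: 85.6
grasp_force: 0.0
```

```bash
cat >> h.py <<'E'
def potmask(im):
    im=im.astype(int)
    m=(im.max(2)>178)|(im[...,2]-im[...,0]>15)|(im[...,1]-im[...,2]>25)
    m&=(im[...,0]<im[...,2]+40)
    return m
E
python3 - <<'E'
from bench import *
from h import *
for i in range(4): d=get_image("wrist")
cv2.imwrite("pics/w4.png",d["color"])
s=read_state();print(s["position"],yaw(s),s["joints"])
m=potmask(d["color"]);mm=m*0;mm[110:250,190:330]=m[110:250,190:330];desc(d,mm,58,"potS")
delta(s,[529,-442,38])
E
```

```text
[ 527.11331478 -441.87012365  225.31455893] -26.73987346959887 [-4.63444298e-01  5.06693011e-01  1.54731609e-01 -6.58255495e-04
 -1.22237312e+00  1.56776655e+00]
potS centroid [ 533.6 -442.5] rect [ 533.4 -442.2] [40.2 43.4] 84.7 eqd 41.2
to [529, -442, 38] shift [  2.4  -0.6 187.3] turn z 0
```

View pics/w4.png

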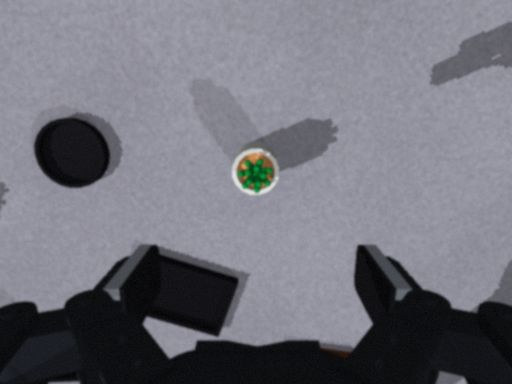

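The wrist view shows the small pot at (256,172), the small saucer at (72,152) and the oblong saucer at (193,292). The measured diameter of 40 to 43 mm is close to the true 44.

Emit:
{"fn": "carry_out", "kwargs": {
  "motion": [
    [0,0,0,5,-2,45,1],
    [0,0,0,5,-2,95,1],
    [0,0,0,5,-2,140,1],
    [0,0,0,5,-2,175,1],
    [0,0,0,5,-2,191,1]
  ]
}}

```text
clock: 10.32
position: [532.3, -440.0, 34.2]
ee_rot: [0.973, -0.23, -0.002, -0.001]
contact_force: [0.4, -0.0, 1.0]
gripper_width: 85.5
grasp_force: 0.0
```

Emit:
{"fn": "carry_out", "kwargs": {
  "motion": [
    [0,0,0,0,0,0,1],
    [0,0,0,0,0,0,-0.6],
    [0,0,0,0,0,0,-0.6],
    [0,0,0,0,0,0,-0.6],
    [0,0,0,0,0,0,-0.6]
  ]
}}

```text
clock: 10.95
position: [534.5, -442.7, 38.4]
ee_rot: [0.973, -0.23, 0.002, 0.001]
contact_force: [0.3, 0.8, 5.6]
gripper_width: 42.6
grasp_force: 61.4
```

Emit:
{"fn": "carry_out", "kwargs": {
  "motion": [
    [0,0,0,0,0,0,-0.6],
    [0,0,0,0,0,0,-0.6],
    [0,0,0,0,0,0,-0.6]
  ]
}}

```text
clock: 11.32
position: [534.5, -442.7, 38.4]
ee_rot: [0.973, -0.23, 0.002, 0.001]
contact_force: [-0.3, 0.7, 6.6]
gripper_width: 42.7
grasp_force: 61.4
```

Emit:
{"fn": "carry_out", "kwargs": {
  "motion": [
    [0,0,0,0,0,-5,-0.6],
    [0,0,0,0,0,-15,-0.6],
    [0,0,0,0,0,-40,-0.6],
    [0,0,0,0,0,-75,-0.6],
    [0,0,0,0,0,-100,-0.6]
  ]
}}

```text
clock: 11.95
position: [533.6, -442.2, 138.1]
ee_rot: [0.973, -0.23, 0.001, 0.0]
contact_force: [-0.1, 0.8, -1.3]
gripper_width: 43.0
grasp_force: 61.0
```

Emit:
{"fn": "carry_out", "kwargs": {
  "motion": [
    [0,0,0,1,-25,0,-0.6],
    [0,0,0,3,-75,0,-0.6],
    [0,0,0,5,-130,0,-0.6],
    [0,0,0,6,-175,0,-0.6],
    [0,0,0,6,-193,0,-0.6]
  ]
}}

```text
clock: 12.58
position: [626.0, -268.4, 134.9]
ee_rot: [0.973, -0.229, -0.001, -0.0]
contact_force: [0.0, -0.0, -1.1]
gripper_width: 42.6
grasp_force: 61.2
```

Emit:
{"fn": "carry_out", "kwargs": {
  "motion": [
    [0,0,0,0,0,0,-0.6],
    [0,0,0,0,0,15,-0.6],
    [0,0,0,0,0,40,-0.6],
    [0,0,0,0,0,60,-0.6],
    [0,0,0,0,0,70,-0.6]
  ]
}}

```text
clock: 13.2
position: [623.3, -273.2, 63.7]
ee_rot: [0.973, -0.231, -0.002, -0.0]
contact_force: [-0.0, -0.5, -1.5]
gripper_width: 42.8
grasp_force: 61.2
```

Run:
```python
from bench import *
from h import *
for i in range(4): d=get_image("wrist")
cv2.imwrite("pics/w5.png",d["color"])
s=read_state();print(s["position"],yaw(s),s["gripper_width"])
delta(s,[626.5,-272.5,43])
```

```text
[ 625.36302408 -272.84172347   66.53374526] -26.666326909093893 42.98100497117367
to [626.5, -272.5, 43] shift [ 0.8 -0.8 23.5] turn z 0
```

View pics/w5.png

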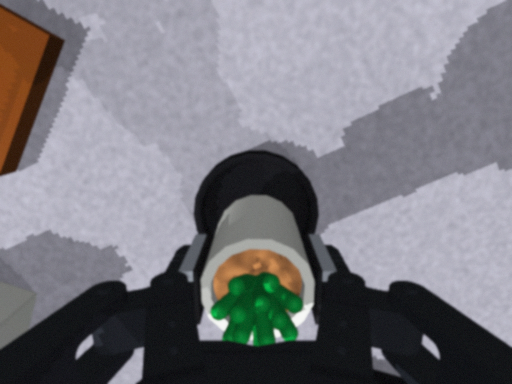

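The small pot is centred over its saucer (column 256 against 257).

Emit:
{"fn": "carry_out", "kwargs": {
  "motion": [
    [0,0,0,1,0,10,-0.6],
    [0,0,0,1,0,16,-0.6],
    [0,0,0,1,0,19,-0.6],
    [0,0,0,1,0,21,-0.6],
    [0,0,0,1,0,22,-0.6]
  ]
}}

```text
clock: 14.02
position: [626.3, -272.6, 44.3]
ee_rot: [0.973, -0.23, 0.0, 0.0]
contact_force: [0.7, 0.3, -0.8]
gripper_width: 43.0
grasp_force: 61.2
```

Emit:
{"fn": "carry_out", "kwargs": {
  "motion": [
    [0,0,0,0,0,0.5,-0.6],
    [0,0,0,0,0,1,-0.6],
    [0,0,0,0,0,1.5,-0.6],
    [0,0,0,0,0,2,-0.6],
    [0,0,0,0,0,2,-0.6]
  ]
}}

```text
clock: 14.65
position: [626.3, -272.6, 43.4]
ee_rot: [0.973, -0.23, 0.0, 0.0]
contact_force: [-2.4, 2.0, 5.5]
gripper_width: 42.7
grasp_force: 61.2
```

Emit:
{"fn": "carry_out", "kwargs": {
  "motion": [
    [0,0,0,0,0,0,0.2],
    [0,0,0,0,0,0,1],
    [0,0,0,0,0,0,1],
    [0,0,0,0,0,0,1],
    [0,0,0,0,0,0,1]
  ]
}}

```text
clock: 15.28
position: [626.2, -272.6, 42.2]
ee_rot: [0.973, -0.23, -0.0, 0.0]
contact_force: [0.3, 0.5, 0.1]
gripper_width: 85.4
grasp_force: 0.0
```

Emit:
{"fn": "carry_out", "kwargs": {
  "motion": [
    [0,0,0,0,0,-15,1],
    [0,0,0,0,0,-45,1],
    [0,0,0,0,0,-90,1],
    [0,0,0,0,0,-140,1],
    [0,0,0,0,0,-185,1]
  ]
}}

```text
clock: 15.9
position: [626.3, -272.8, 230.9]
ee_rot: [0.973, -0.23, 0.001, 0.0]
contact_force: [0.7, -0.8, 0.9]
gripper_width: 85.6
grasp_force: 0.0
```

Emit:
{"fn": "carry_out", "kwargs": {
  "motion": [
    [0,0,0.07,-10,-25,0,1],
    [0,0,0.16,-28,-70,0,1],
    [0,0,0.25,-48,-120,0,1],
    [0,0,0.32,-65,-163,0,1],
    [0,0,0.354,-72,-181,0,1]
  ]
}}

```text
clock: 16.52
position: [643.2, -76.0, 228.9]
ee_rot: [0.918, -0.397, 0.001, -0.0]
contact_force: [0.2, -0.3, 1.0]
gripper_width: 85.5
grasp_force: 0.0
```

Run:
```python
from bench import *
from h import *
for i in range(5): d=get_image("wrist")
cv2.imwrite("pics/w6.png",d["color"])
s=read_state();print(s["position"],yaw(s),s["joints"])
m=potmask(d["color"]);mm=m*0;mm[110:250,190:330]=m[110:250,190:330];desc(d,mm,62,"potSQ")
delta(s,[643,-78,37],-47)
```

```text
[642.91390662 -79.16038104 228.01364   ] -46.91017968813644 [ 1.26852909e-01  4.34468095e-01  4.19677860e-02  2.33836983e-04
 -1.17754777e+00  6.25116954e-01]
potSQ centroid [644.5 -77.2] rect [644.  -78.8] [54.1 54.4] 42.0 eqd 58.6
to [643, -78, 37] shift [ -0.9  -0.8 191. ] turn z 0.002
```

View pics/w6.png

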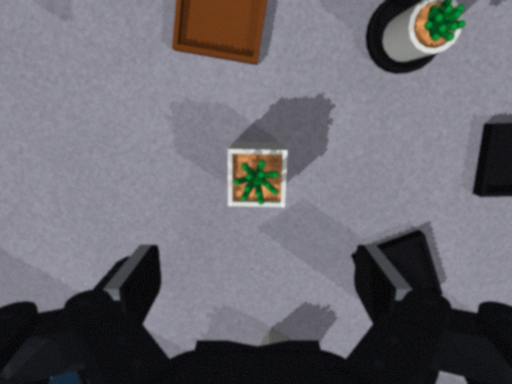

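The square pot is at (258,178), aligned with the tool and 54x54 as expected. The small pot is standing in its saucer (410,35).

Emit:
{"fn": "carry_out", "kwargs": {
  "motion": [
    [0,0,0.015,0,-1.5,45,1],
    [0,0,0.015,0,-1.5,95,1],
    [0,0,0.015,0,-1.5,140,1],
    [0,0,0.015,0,-1.5,175,1],
    [0,0,0.015,0,-1.5,191,1]
  ]
}}

```text
clock: 17.4
position: [642.8, -79.0, 34.2]
ee_rot: [0.914, -0.406, -0.002, 0.001]
contact_force: [0.6, -0.7, 0.6]
gripper_width: 85.6
grasp_force: 0.0
```

Emit:
{"fn": "carry_out", "kwargs": {
  "motion": [
    [0,0,0,0,0,0,1],
    [0,0,0,0,0,0,-0.4],
    [0,0,0,0,0,0,-0.4],
    [0,0,0,0,0,0,-0.4],
    [0,0,0,0,0,0,-0.4]
  ]
}}

```text
clock: 18.02
position: [645.2, -77.6, 38.4]
ee_rot: [0.914, -0.405, 0.002, -0.001]
contact_force: [-1.3, -0.0, 5.7]
gripper_width: 53.3
grasp_force: 65.4
```

Emit:
{"fn": "carry_out", "kwargs": {
  "motion": [
    [0,0,0,0,0,0,-0.4],
    [0,0,0,0,0,0,-0.4]
  ]
}}

```text
clock: 18.27
position: [645.2, -77.6, 38.4]
ee_rot: [0.914, -0.405, 0.002, -0.001]
contact_force: [-1.6, -0.3, 6.6]
gripper_width: 53.5
grasp_force: 65.4
```

Emit:
{"fn": "carry_out", "kwargs": {
  "motion": [
    [0,0,0,0,0,-5,-0.4],
    [0,0,0,0,0,-15,-0.4],
    [0,0,0,0,0,-40,-0.4],
    [0,0,0,0,0,-75,-0.4],
    [0,0,0,0,0,-100,-0.4]
  ]
}}

```text
clock: 18.9
position: [644.1, -77.4, 137.8]
ee_rot: [0.914, -0.405, 0.0, -0.0]
contact_force: [1.6, -0.1, -3.6]
gripper_width: 53.3
grasp_force: 64.4
```

Emit:
{"fn": "carry_out", "kwargs": {
  "motion": [
    [0,0,-0.06,-15,20,0,-0.4],
    [0,0,-0.16,-50,66,0,-0.4],
    [0,0,-0.27,-87,115,0,-0.4],
    [0,0,-0.37,-118,156,0,-0.4],
    [0,0,-0.415,-128,170,0,-0.4]
  ]
}}

```text
clock: 19.52
position: [428.0, -97.4, 136.2]
ee_rot: [0.978, -0.207, -0.001, 0.0]
contact_force: [0.3, 0.1, -3.2]
gripper_width: 53.4
grasp_force: 64.5
```

Emit:
{"fn": "carry_out", "kwargs": {
  "motion": [
    [0,0,0,0,0,0,-0.4],
    [0,0,0,0,0,15,-0.4],
    [0,0,0,0,0,40,-0.4],
    [0,0,0,0,0,60,-0.4],
    [0,0,0,0,0,70,-0.4]
  ]
}}

```text
clock: 20.15
position: [433.1, -96.9, 65.4]
ee_rot: [0.978, -0.208, -0.0, 0.0]
contact_force: [-0.2, 0.1, -3.4]
gripper_width: 53.3
grasp_force: 64.6
```

Run:
```python
from bench import *
from h import *
for i in range(4): d=get_image("wrist")
cv2.imwrite("pics/w7.png",d["color"])
s=read_state();print(s["position"],yaw(s),s["gripper_width"])
delta(s,[432.5,-97,43],-24)
```

```text
[433.12829722 -96.92350047  66.69390017] -23.98395383930045 53.124918353952516
to [432.5, -97, 43] shift [-0.6  0.3 23.7] turn z 0.0
```

View pics/w7.png

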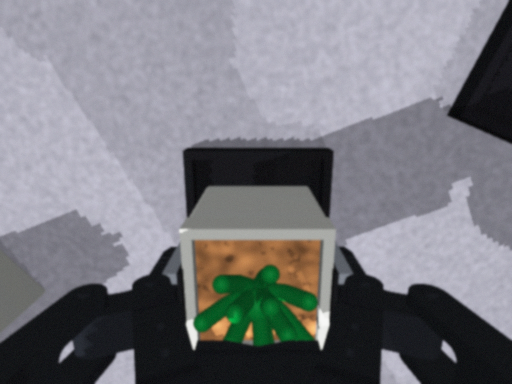

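The square pot is parallel to and centred over its saucer (column 258 for both).

Emit:
{"fn": "carry_out", "kwargs": {
  "motion": [
    [0,0,0,-0.5,0,10,-0.4],
    [0,0,0,-0.5,0,16,-0.4],
    [0,0,0,-0.5,0,19,-0.4],
    [0,0,0,-0.5,0,21,-0.4],
    [0,0,0,-0.5,0,22,-0.4]
  ]
}}

```text
clock: 20.98
position: [431.8, -96.8, 44.3]
ee_rot: [0.978, -0.208, 0.0, -0.0]
contact_force: [-0.1, -0.3, -3.0]
gripper_width: 53.3
grasp_force: 64.6
```

Emit:
{"fn": "carry_out", "kwargs": {
  "motion": [
    [0,0,0,0,0,0.5,-0.4],
    [0,0,0,0,0,1,-0.4],
    [0,0,0,0,0,1.5,-0.4],
    [0,0,0,0,0,2,-0.4],
    [0,0,0,0,0,2,-0.4]
  ]
}}

```text
clock: 21.6
position: [431.8, -96.8, 43.4]
ee_rot: [0.978, -0.208, 0.0, -0.0]
contact_force: [-3.5, 0.5, 7.7]
gripper_width: 52.9
grasp_force: 66.1
```

Emit:
{"fn": "carry_out", "kwargs": {
  "motion": [
    [0,0,0,0,0,0,0.5],
    [0,0,0,0,0,0,1],
    [0,0,0,0,0,0,1],
    [0,0,0,0,0,0,1],
    [0,0,0,0,0,0,1]
  ]
}}

```text
clock: 22.22
position: [431.7, -96.8, 42.2]
ee_rot: [0.978, -0.208, -0.0, 0.0]
contact_force: [0.0, 0.4, 0.8]
gripper_width: 85.4
grasp_force: 0.0
```

Emit:
{"fn": "carry_out", "kwargs": {
  "motion": [
    [0,0,0,0,0,-15,1],
    [0,0,0,0,0,-45,1],
    [0,0,0,0,0,-90,1],
    [0,0,0,0,0,-140,1],
    [0,0,0,0,0,-185,1]
  ]
}}

```text
clock: 22.85
position: [431.5, -96.8, 229.2]
ee_rot: [0.978, -0.208, 0.0, -0.0]
contact_force: [0.7, -0.5, -0.4]
gripper_width: 85.5
grasp_force: 0.0
```

Emit:
{"fn": "carry_out", "kwargs": {
  "motion": [
    [0,0,0.18,-13,-38,0,1],
    [0,0,0.36,-26,-76,0,1],
    [0,0,0.54,-39,-115,0,1],
    [0,0,0.72,-52,-154,0,1],
    [0,0,0.895,-65,-192,0,1]
  ]
}}

```text
clock: 23.48
position: [450.2, 106.4, 227.3]
ee_rot: [0.79, -0.613, -0.0, -0.0]
contact_force: [1.3, -0.4, -0.1]
gripper_width: 85.8
grasp_force: 0.0
```

Run:
```python
from bench import *
from h import *
for i in range(5): d=get_image("wrist")
cv2.imwrite("pics/w8.png",d["color"])
s=read_state();print(s["position"],yaw(s),s["joints"])
m=potmask(d["color"]);mm=m*0;mm[100:260,170:350]=m[100:260,170:350];desc(d,mm,56,"potOB")
delta(s,[451,105,35],-75.3)
```

```text
[450.03642367 104.86173682 227.0389373 ] -75.20719825779815 [ 5.81971190e-01  1.21364017e-01 -4.01388260e-01 -1.10563955e-04
 -1.04895397e+00 -3.23733025e-01]
potOB centroid [453.9 103.7] rect [454. 103.] [48.8 89.3] 15.2 eqd 72.3
to [451, 105, 35] shift [ 1.00e-01 -1.10e+00  1.92e+02] turn z 0.002
```

View pics/w8.png

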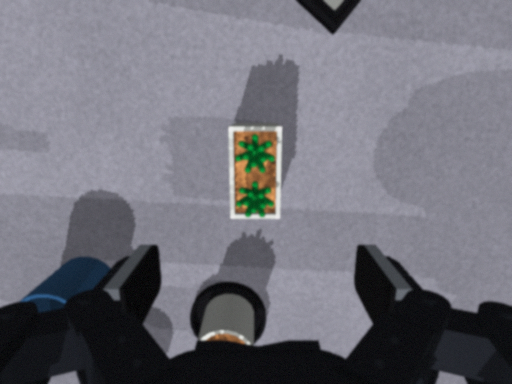

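The oblong pot is at (255,172), aligned, and measures 89x49, which matches.

Emit:
{"fn": "carry_out", "kwargs": {
  "motion": [
    [0,0,0,2,-2.5,45,1],
    [0,0,0,2,-2.5,95,1],
    [0,0,0,2,-2.5,140,1],
    [0,0,0,2,-2.5,175,1],
    [0,0,0,2,-2.5,193,1]
  ]
}}

```text
clock: 24.35
position: [452.3, 102.0, 32.6]
ee_rot: [0.792, -0.611, -0.001, 0.002]
contact_force: [-0.1, 0.4, 0.2]
gripper_width: 85.8
grasp_force: 0.0
```

Emit:
{"fn": "carry_out", "kwargs": {
  "motion": [
    [0,0,0,0,0,0,1],
    [0,0,0,0,0,0,-0.5],
    [0,0,0,0,0,0,-0.5],
    [0,0,0,0,0,0,-0.5],
    [0,0,0,0,0,0,-0.5]
  ]
}}

```text
clock: 24.98
position: [454.0, 104.0, 35.5]
ee_rot: [0.792, -0.611, 0.0, -0.001]
contact_force: [-0.3, 0.0, 6.5]
gripper_width: 47.4
grasp_force: 63.6
```

Emit:
{"fn": "carry_out", "kwargs": {
  "motion": [
    [0,0,0,0,0,0,-0.5],
    [0,0,0,0,0,0,-0.5]
  ]
}}

```text
clock: 25.22
position: [454.0, 104.0, 35.5]
ee_rot: [0.792, -0.611, 0.0, -0.001]
contact_force: [-1.2, -0.1, 7.2]
gripper_width: 47.5
grasp_force: 63.6
```

Emit:
{"fn": "carry_out", "kwargs": {
  "motion": [
    [0,0,0,0,0,-5,-0.5],
    [0,0,0,0,0,-20,-0.5],
    [0,0,0,0,0,-55,-0.5],
    [0,0,0,0,0,-100,-0.5],
    [0,0,0,0,0,-130,-0.5]
  ]
}}

```text
clock: 25.85
position: [453.2, 103.8, 166.1]
ee_rot: [0.792, -0.611, 0.0, -0.001]
contact_force: [0.8, 0.1, -4.2]
gripper_width: 47.2
grasp_force: 62.8
```

Emit:
{"fn": "carry_out", "kwargs": {
  "motion": [
    [0,0,0.08,25,8,0,-0.5],
    [0,0,0.18,60,20,0,-0.5],
    [0,0,0.3,102,34,0,-0.5],
    [0,0,0.42,145,48,0,-0.5],
    [0,0,0.53,187,62.5,0,-0.5]
  ]
}}

```text
clock: 26.48
position: [439.4, -94.2, 164.0]
ee_rot: [-0.603, 0.798, 0.0, -0.0]
contact_force: [0.5, -0.0, -2.4]
gripper_width: 47.1
grasp_force: 62.9
```

Emit:
{"fn": "carry_out", "kwargs": {
  "motion": [
    [0,0,0.12,45,-9.5,0,-0.5],
    [0,0,0.24,90,-19,0,-0.5],
    [0,0,0.36,135,-28.5,0,-0.5],
    [0,0,0.46,172,-36,0,-0.5],
    [0,0,0.53,193,-41,0,-0.5]
  ]
}}

```text
clock: 27.1
position: [426.7, -291.2, 163.6]
ee_rot: [-0.372, 0.928, 0.001, -0.0]
contact_force: [0.4, -0.4, -3.2]
gripper_width: 47.2
grasp_force: 62.8
```

Emit:
{"fn": "carry_out", "kwargs": {
  "motion": [
    [0,0,0,0,0,0,-0.5],
    [0,0,0,0,0,20,-0.5],
    [0,0,0,0,0,55,-0.5],
    [0,0,0,0,0,85,-0.5],
    [0,0,0,0,0,98,-0.5]
  ]
}}

```text
clock: 27.72
position: [426.6, -288.7, 64.7]
ee_rot: [-0.375, 0.927, 0.001, -0.001]
contact_force: [-0.0, -0.7, -2.8]
gripper_width: 47.5
grasp_force: 62.6
```

Run:
```python
from bench import *
from h import *
for i in range(4): d=get_image("wrist")
cv2.imwrite("pics/w9.png",d["color"])
s=read_state();print(s["position"],yaw(s),s["gripper_width"])
delta(s,[428,-290,40.5],-136)
```

```text
[ 428.60515574 -289.87723182   67.10702147] -135.9464694803281 46.959627440117295
to [428, -290, 40.5] shift [ 0.5  0.4 26.6] turn z 0.001
```

View pics/w9.png

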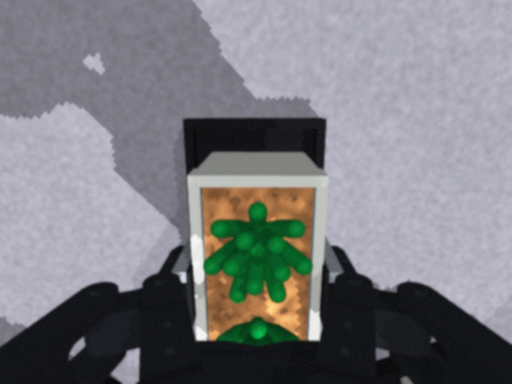

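The oblong pot is parallel to and centred over its saucer (columns 255 and 257).

Emit:
{"fn": "carry_out", "kwargs": {
  "motion": [
    [0,0,0,0.5,0,13,-0.5],
    [0,0,0,0.5,0,19,-0.5],
    [0,0,0,0.5,0,22,-0.5],
    [0,0,0,0.5,0,24,-0.5],
    [0,0,0,0.5,0,25,-0.5]
  ]
}}

```text
clock: 28.55
position: [427.6, -290.3, 41.3]
ee_rot: [-0.375, 0.927, -0.0, 0.0]
contact_force: [0.5, -0.6, -2.6]
gripper_width: 47.2
grasp_force: 62.7
```

Emit:
{"fn": "carry_out", "kwargs": {
  "motion": [
    [0,0,0,0,0,0.5,-0.5],
    [0,0,0,0,0,1,-0.5],
    [0,0,0,0,0,1.5,-0.5],
    [0,0,0,0,0,2,-0.5],
    [0,0,0,0,0,2,-0.5]
  ]
}}

```text
clock: 29.18
position: [427.6, -290.3, 40.5]
ee_rot: [-0.375, 0.927, -0.0, 0.0]
contact_force: [-2.6, 2.3, 7.2]
gripper_width: 47.2
grasp_force: 64.1
```

Emit:
{"fn": "carry_out", "kwargs": {
  "motion": [
    [0,0,0,0,0,0,0.4],
    [0,0,0,0,0,0,1],
    [0,0,0,0,0,0,1],
    [0,0,0,0,0,0,1],
    [0,0,0,0,0,0,1]
  ]
}}

```text
clock: 29.8
position: [427.5, -290.3, 39.2]
ee_rot: [-0.375, 0.927, 0.0, -0.0]
contact_force: [-0.1, 1.0, 0.7]
gripper_width: 85.6
grasp_force: 0.0
```

Emit:
{"fn": "carry_out", "kwargs": {
  "motion": [
    [0,0,0,0,0,-15,1],
    [0,0,0,0,0,-45,1],
    [0,0,0,0,0,-90,1],
    [0,0,0,0,0,-140,1],
    [0,0,0,0,0,-190,1]
  ]
}}

```text
clock: 30.42
position: [427.2, -290.2, 232.2]
ee_rot: [-0.375, 0.927, -0.001, 0.001]
contact_force: [1.4, -0.3, -1.1]
gripper_width: 85.7
grasp_force: 0.0
```

Run:
```python
from bench import *
from h import *
a=get_image("side")["color"]
for i in range(4): b=get_image("wrist")["color"]
t=get_image("top")["color"]
c=np.vstack([np.hstack([cv2.resize(a,(400,300)),cv2.resize(t,(400,300))]),np.hstack([cv2.resize(b,(400,300)),cv2.resize(a[150:310,140:400],(400,300))])])
cv2.imwrite("pics/f.png",c)
```

```text
(no output)
```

View pics/f.png

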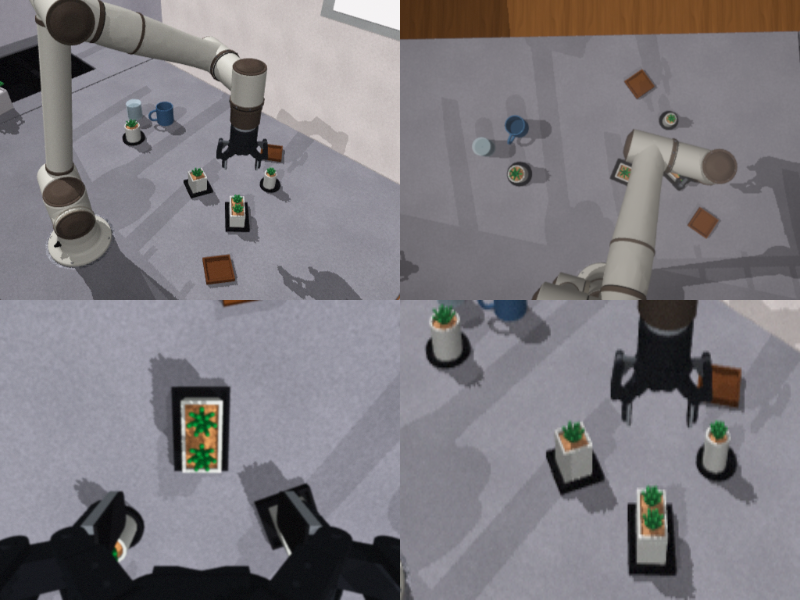

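The final composite shows all four pots upright inside their own saucers, the bystanders and decoys in place, and the gripper clear.

```bash
python3 -c "
from bench import *
print(job_done())"
```

```text
the job is handed in; nothing more can be done
None
```

All four potted plants stand upright inside their matching saucers, with the saucers, mug, candle glass and brown look-alikes left in place, and the job was handed in at about 31 s.

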